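Shift the coating-pan drive from second to third

ROBOT

A 6-joint arm with a two-finger parallel gripper is mounted at the origin on the work surface. World frame = base frame: x ahead of the robot, y to its left, z up, the work surface at z = 0. Lengths are in m, angles in degrees, forces in N, time in s.
With the tool pointing down it reaches from about 0.25 to 0.725 m from the base axis. Payload 9.7 kg.
Tool frame: the origin (TCP) lies midway between the tips of the shut fingers; the grasp point (between the pads) lies bot.hold_point_z behind it (bot.hold_point_z is the distance from the TCP to the grasp point, in m); z points along the fingers, y is the line along which they close (so a half turn about z gives the same grasp; the last joint's range is limited). The gripper opens to 85 mm and grips with 20 to 120 N. Pads are 22 mm wide; open, the fingers measure 114 mm over their backs; the gripper's body (76 mm by 85 mm) begins 54 mm behind the grasp point. The pads swing forward as they close: fully open they stand 13 mm farther back than shut.
Start: joints at [65.203, 4.979, 10.078, 95.1, 0, 90], TCP at [0.231, 0.499, 0.211] pointing down, gripper open.
Joint ranges: [-179.16, 179.16], [-48.56, 103.87], [-65.8, 70.77], [-126.05, 130.52], [-82.76, 87.17], [-180, 180]. Speed limits (degrees/s): [127.2, 127.2, 147.25, 180, 180, 180].

INTERFACE

Orientations are given as [roll, pitch, yaw] about the fixed x, y, z axes, in that order (R = Rz(yaw) Ry(pitch) Rx(roll)).
In Python, from workcell import bot, camera, camera_model, ticket gives the robot as it stands.
- The arm moves only by the tool send_rows, never from a script. Its argument "targets" is text: rows parted by semicolons, each of 5 numbers parted by spaces: the shift along the tool's x, y, z in mm, then the turn about the tool's z in degrees, then the closure in counts, from 0 (fully open) to 255 (shut). A call has 1 to 20 rows; each row is the pose to reach, as a shift and turn from the pose commanded when the call began, along the tool's axes at that moment; what a row does not reach only later rows make up. A row lasts 1/8 s, in which the tool goes at most 62.5 mm and 10.7 degrees, less where a joint would pass 70% of its speed; a pose out of reach is approached as far as the arm can. A call with a gripper value outside its range is refused whole. The fingers move at their own pace and stop on an object; "newtons" is the grip in N (left out, the last holds). Time passes only in rows, so rows that repeat a pose let the fingers close. It gives the time, the measured TCP pose, the force, the opening and the grip force at its end, in the units of the state.
- bot.get_obs(): the state, without advancing time (a new reading comes with each control period).
- camera(name): name is "side" or "top"; returns the picture (384x512x3 uint8, blue, green, red); there is no depth.
- camera_model(name): a dict with "K" (3x3 intrinsics, pixels), "pose" (4x4, takes a point from camera to world coordinates). Camera axes: x right, y down, z forward; pixel columns grow to the right and rows downward; lengths in m; the calibration is good to about 2 mm. A picture is of the moment at which its call begins. camera_model takes no time and is no camera call.
- ticket.job_done(): hands the job in; it is judged then, once.
The state is a dict: "time": time; "q": joint angles; "qd": joint speeds; "joint_efforts": joint torques, N m; "ee_pos": TCP position; "tcp_rot": TCP orientation; "wrist_force": force on the tool from outside, world axes, zero at the start; "torque": the same for the moment, N m; "opening": finger opening in m; "grasp_force": force on a finger pad.
Only numpy, scipy, OpenCV 4.12 (cv2) and the standard library are available. Lean on these libraries where they do the work, as an engineer would, in place of code of your own. Each camera call takes 0.05 s, during which the arm holds its last target. There are 200 camera calls.

TASK

The drive of the coating pan has stopped in second gear and is to run in third. With your fingertips or the outside of closed fingers, push the red-knobbed gear lever through its H-gate: forward out of second into neutral, across to the right, then forward until it is fully home in third, entering no other gear on the way. Only push the lever, without gripping or forcing it, leave the bottle, jar, beaker and spatula alone, and take your hand away at the end.

Things in the scene. Friction and masses are not known exactly. Their poses are not given: they have to be found in the camera images.
- drive: Blue bench drive, fixed: gearbox 190 (x) x 200 (y) mm, top at 150 mm, foot plate 240 x 240 mm; behind it (+x) a motor 180 mm long, top at 170 mm; at its right (-y) a round metal pan, 200 to 360 mm out, up to 275 mm high. Origin: on the bench under the gate's centre. x points forward (from the operator's side towards the motor), y left, z up; may be turned about the vertical by up to 0.35 rad.
- gate (a point): Top centre of the steel gate plate, 171.5 mm above the bench, axes as the drive's; plate 100 (x) x 90 (y) mm. The H: a cross channel along y (neutral, 16 mm wide) through the centre joins four slots along x, 15 mm wide, 16 mm left and right of the centre. 1 to 4 black pips number them: first forward left, second near left, third forward right, fourth near right. Around it the gearbox top is free.
- knob (a point): Centre of the red ball knob, 38 mm in diameter, atop the gear lever, a steel rod 10 mm thick that comes up through the gate. The lever swings about a point on the drive's z axis, 90 mm above the bench, 170 mm from the knob's centre (upright: 88 mm above the gate; home in a slot: about 37 mm forward or back and 34 mm left or right of the centre). Its z axis points up along the rod.
- rod (a point): Point on the axis of the lever's bare rod, 45 mm below the knob's centre.
- shift (a joint): Fore and aft lean of the lever, rad: 0 upright (neutral), positive forward (first, third), about 0.23 at the end of a forward slot, -0.23 at the near end. Starts in the second slot, -0.22 to -0.15. The lever stays where it is left; 3 to 5 N at the knob moves it.
- select (a joint): Sideways lean of the lever, rad: 0 in the middle, positive to the right (the drive's -y), about 0.23 at the right end of the cross channel, -0.23 at the left end; 0.17 to 0.23 is in line with the right-hand slots, -0.23 to -0.17 with the left. It crosses only while shift is within about 0.03 of 0.
- amber_bottle: Loose amber bottle with a white cap, 64 mm in diameter, 165 mm high, standing left of the gearbox; origin at the centre of its underside. To be left alone.
- jar: Loose white ointment jar, 60 mm in diameter, 60 mm high, near left of the gearbox; origin at the centre of its underside. To be left alone.
- beaker: Loose white porcelain beaker, rim 68 mm in diameter, 90 mm high, near right of the gearbox; origin at the centre of its underside. To be left alone.
- spatula: Loose mixing spatula (white handle, steel blade), about 280 mm long, lying flat left of the drive; origin under its middle. To be left alone.

How it is judged:
By the outcome, as a careful person would: the job done as asked, in the order asked, and still so for the second after the job is handed in, with the robot touching nothing.
It also fails if it takes over 64 s, if anything falls off the work surface, if the arm or the gripper's body presses on something with over 40 N, if the wrist force passes 120 N, or if a joint passes its speed limit or range.

## Working session

There is one attempt and no reset: what is moved stays moved. The work goes in short steps, Python scripts to look and compute and a tool call to move; the robot and the scene stay as the last step left them, time stands still between calls to the robot, and variables do not carry over. Pictures are saved under pics/ and viewed, at most 10 in all, crops included, and the job is handed in when it is done.

Besides the shell and the picture viewer there is one more tool, called after "Call:" by a JSON object that holds its "method" and its "body". send_rows: Moves the arm, as the interface text tells. Its arguments: {"type":"object","properties":{"targets":{"type":"string"},"newtons":{"type":"number"}},"required":["targets"]}

```bash
mkdir -p pics; python3 - <<'E'
from workcell import bot,camera,camera_model
import cv2,numpy as np
for n in("side","top"):
    cv2.imwrite(f"pics/{n}0.png",cv2.resize(camera(n),None,fx=1.5,fy=1.5)); m=camera_model(n); print(n,np.round(m["K"],1).tolist(),np.round(m["pose"],3).tolist())
o=bot.get_obs();print(o["time"],o["ee_pos"],o["tcp_rot"],o["opening"],bot.hold_point_z)
E
```

```text
side [[393.9, 0.0, 255.1], [0.0, 393.9, 191.8], [0.0, 0.0, 1.0]] [[0.758, 0.392, -0.522, 1.015], [0.653, -0.46, 0.602, -0.456], [-0.005, -0.797, -0.604, 0.749], [0.0, 0.0, 0.0, 1.0]]
top [[377.4, 0.0, 254.9], [0.0, 377.4, 193.6], [0.0, 0.0, 1.0]] [[-0.027, -0.979, 0.201, 0.326], [-1.0, 0.026, -0.007, 0.13], [0.002, -0.201, -0.98, 1.161], [0.0, 0.0, 0.0, 1.0]]
0.1 [0.23056155 0.49905837 0.21014004] [-1.79927507e+02 -1.46907844e-03  1.55201844e+02] 0.08543922411127465 0.0187
```

View pics/side0.png

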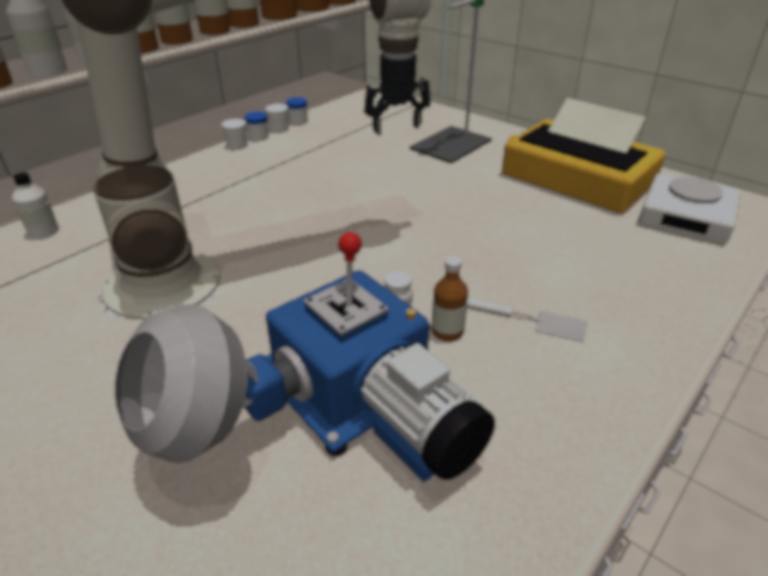

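View pics/top0.png

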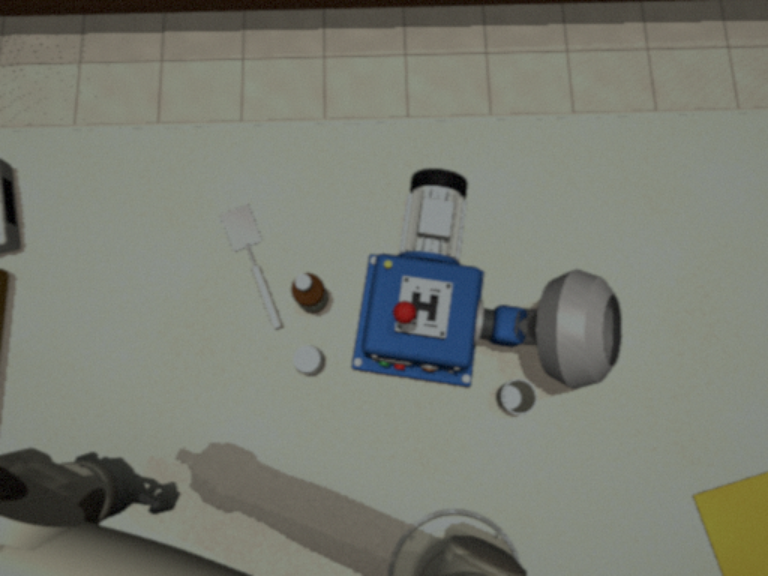

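The side view shows the red knob at about (350,245) and the gate at (346,304), both at 1.5x. The top view shows the knob at (404,313) and the gate centre near (425,307), with the drive turned slightly clockwise. I'll take enlarged crops next.

```bash
python3 - <<'E'
from workcell import bot,camera,camera_model
import cv2,numpy as np
a=camera("top")[155:265,230:330]; b=camera("side")[145:235,170:290]
a=cv2.resize(a,None,fx=5,fy=5,interpolation=2)[:550]; b=cv2.resize(b,(400,300),interpolation=2)
c=np.zeros((550,700,3),np.uint8)
a=cv2.resize(a,(400,440)) # 4x
b=cv2.resize(camera("side")[145:235,190:265],(300,360),interpolation=2) #4x
c[:440,:400]=a; c[:360,400:]=b
cv2.imwrite("pics/z.png",c)
for n in("side","top"):
    h=cv2.cvtColor(camera(n),cv2.COLOR_BGR2HSV); m=((h[...,0]<8)|(h[...,0]>172))&(h[...,1]>180)&(h[...,2]>90)
    k,l,s,ce=cv2.connectedComponentsWithStats(m.astype(np.uint8)); print(n,[(s[i].tolist(),ce[i].round(1).tolist()) for i in range(1,k) if s[i][4]>20])
E
```

```text
side [([227, 156, 13, 12, 131], [232.7, 161.6])]
top [([263, 202, 13, 13, 130], [269.2, 207.7])]
```

View pics/z.png

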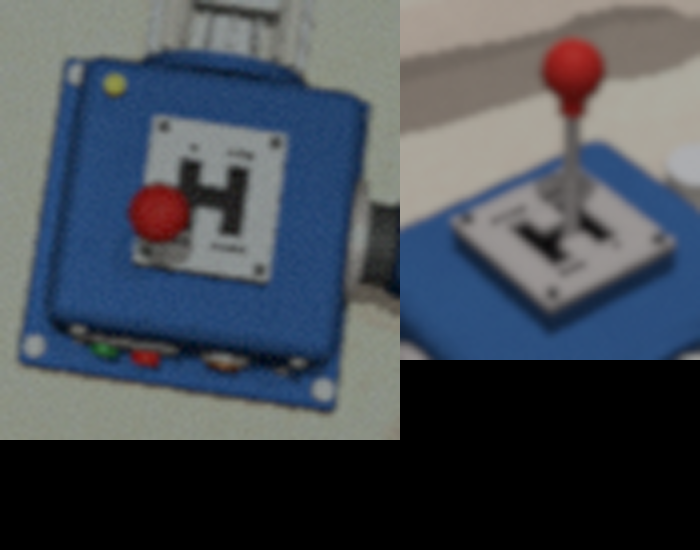

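The crop shows the plate corners at (152,116), (288,131), (270,284) and (131,267), with the H centre near (212,199). Next I'll compute poses.

```bash
cat > h.py <<'E'
from workcell import bot,camera,camera_model
import cv2,numpy as np
M={n:camera_model(n) for n in("side","top")}
def ray(n,u,v):
    m=M[n];d=np.array(m["pose"])[:3,:3]@np.linalg.solve(m["K"],[u,v,1]);return np.array(m["pose"])[:3,3],d
def plane(n,u,v,z):
    c,d=ray(n,u,v);return c+d*(z-c[2])/d[2]
def tri(a,b):
    A=[];y=[]
    for n,(u,v) in(("side",a),("top",b)):
        c,d=ray(n,u,v);d=d/np.linalg.norm(d);P=np.eye(3)-np.outer(d,d);A.append(P);y.append(P@c)
    return np.linalg.lstsq(np.vstack(A),np.hstack(y),rcond=None)[0]
def red(n):
    h=cv2.cvtColor(camera(n),cv2.COLOR_BGR2HSV); m=((h[...,0]<8)|(h[...,0]>172))&(h[...,1]>180)&(h[...,2]>90)
    k,l,s,ce=cv2.connectedComponentsWithStats(m.astype(np.uint8));i=1+s[1:,4].argmax();return ce[i]+.0,s[i,4]
E
python3 - <<'E'
from h import *
P=np.array([plane("top",230+x/4,155+y/4,.1715) for x,y in[(152,116),(288,131),(270,284),(131,267)]])
print(P.round(4)); 
for e in(P[0]-P[3],P[1]-P[2],P[0]-P[1],P[3]-P[2]):print(np.linalg.norm(e).round(4),np.degrees(np.arctan2(e[1],e[0])).round(1))
print("c",P.mean(0), plane("top",230+212.5/4,155+199/4,.1715))
k=tri((232.9,162.2),(269.2,208));print("knob",k)
for u,v in[(467,219),(552,293),(659,239)]:print(plane("side",190+(u-400)/4,145+v/4,.1715).round(4))
for u,v in[(164,126),(276,143),(260,270)]:print(plane("top",230+u/4,155+v/4,.1715).round(4))
# obstacles
for n,p,z in[("pan",(585,330),.2),("bottlecap",(303,283),.165),("jar",(308,360),.06),("beaker",(517,398),.09)]:print(n,plane("top",p[0]/1.5,p[1]/1.5,z).round(3))
for yaw in(-6,-7,-8,-9):
    c,s=np.cos(np.radians(yaw)),np.sin(np.radians(yaw));d=(k-P.mean(0))[:2];print(yaw,c*d[0]+s*d[1],-s*d[0]+c*d[1])
E
```

```text
[[ 0.5546  0.087   0.1715]
 [ 0.5418 -0.004   0.1715]
 [ 0.4392  0.0132  0.1715]
 [ 0.4529  0.1043  0.1715]]
0.1032 -9.7
0.1041 -9.5
0.0919 82.0
0.0921 81.4
c [0.49713031 0.05011358 0.1715    ] [0.49689567 0.04864634 0.1715    ]
knob [0.47510479 0.08937916 0.25477264]
[0.4488 0.0218 0.1715]
[0.5333 0.0063 0.1715]
[0.5476 0.0812 0.1715]
[0.5475 0.0791 0.1715]
[0.5338 0.0045 0.1715]
[0.4486 0.0193 0.1715]
pan [ 0.445 -0.221  0.2  ]
bottlecap [0.548 0.265 0.165]
jar [0.418 0.27  0.06 ]
beaker [ 0.335 -0.123  0.09 ]
-6 -0.026009239653766635 0.03674818470984518
-7 -0.02664662257597737 0.0362886639617578
-8 -0.027275888678819835 0.03581808933509148
-9 -0.027896846281743267 0.03533660417143607
```

Call:
{"method": "send_rows", "body": {"targets": "0 0 -50 0 255;0 0 -100 0 255;-40 -33 -100 -7 255;-80 -66 -100 -14.8 255;-120 -99 -100 -14.8 255;-160 -131 -100 -14.8 255;-200 -164 -100 -14.8 255;-240 -197 -100 -14.8 255;-280 -230 -100 -14.8 255;-315 -259 -100 -14.8 255;-344 -282 -100 -14.8 255;-344 -282 -100 -14.8 255;-344 -282 -100 -14.8 255;-344 -282 -100 -14.8 255", "newtons": 20}}

```text
time: 2.1
ee_pos: [0.4244, 0.0998, 0.3109]
tcp_rot: [180.0, 0.0, 170.1]
wrist_force: [-0.8, -0.7, -1.3]
opening: 0.0002
grasp_force: 0.0
```

Call:
{"method": "send_rows", "body": {"targets": "0 0 30 0 255;0 0 60 0 255;0 0 84 0 255;0 0 84 0 255;0 0 84 0 255"}}

```text
time: 2.72
ee_pos: [0.4247, 0.0995, 0.2279]
tcp_rot: [180.0, 0.1, 170.1]
wrist_force: [-0.5, 0.5, 0.6]
opening: 0.0
grasp_force: 0.0
```

```bash
cat >> h.py <<'E'
G=np.array([.497,.05]);Y=np.radians(-10)
def loc(p):
    d=np.asarray(p)[:2]-G;c,s=np.cos(Y),np.sin(Y);return np.array([c*d[0]+s*d[1],-s*d[0]+c*d[1]])*1000
def status():
    a,na=red("side");b,nb=red("top");k=tri(a,b);o=bot.get_obs()
    # single-view estimates: intersect ray with the sphere of radius .17 about the pivot
    res=[]
    for n,u in(("side",a),("top",b)):
        c,d=ray(n,*u);d=d/np.linalg.norm(d);w=c-np.array([*G,.09]);bb=w@d;q=bb*bb-w@w+.17**2;res.append(loc(c+d*(-bb-np.sqrt(max(q,0)))).round(1))
    print("t",o["time"],"knob tri",loc(k).round(1),k[2].round(4),"n",na,nb,"side/top",res,"tcp",loc(o["ee_pos"]).round(1),o["ee_pos"][2].round(4),"F",np.round(o["wrist_force"],1))
E
python3 - <<'E'
from h import *
status()
c=np.zeros((520,800,3),np.uint8)
c[:,:400]=cv2.resize(camera("top")[150:280,220:320],(400,520),interpolation=2)
c[:,400:]=cv2.resize(camera("side")[115:245,180:280],(400,520),interpolation=2)
cv2.imwrite("pics/z2.png",c)
E
```

```text
Traceback (most recent call last):
  File "h.py", line 20, in status
    a,na=red("side");b,nb=red("top");k=tri(a,b);o=bot.get_obs()
                          ~~~^^^^^^^
  File "h.py", line 15, in red
    k,l,s,ce=cv2.connectedComponentsWithStats(m.astype(np.uint8));i=1+s[1:,4].argmax();return ce[i]+.0,s[i,4]
                                                                      ~~~~~~~~~~~~~~^^
ValueError: attempt to get argmax of an empty sequence
```

```bash
sed -i 's/^    k,l,s,ce=cv2.*$/    k,l,s,ce=cv2.connectedComponentsWithStats(m.astype(np.uint8))\n    if k<2:return None,0\n    i=1+s[1:,4].argmax();return ce[i]+.0,s[i,4]/; s/k=tri(a,b);o=bot/k=tri(a,b) if nb and na else np.zeros(3);o=bot/; s/^        c,d=ray(n,\*u)/        if u is None:continue\n&/' h.py
python3 - <<'E'
from h import *
status()
c=np.zeros((520,800,3),np.uint8)
c[:,:400]=cv2.resize(camera("top")[150:280,220:320],(400,520),interpolation=2)
c[:,400:]=cv2.resize(camera("side")[115:245,180:280],(400,520),interpolation=2)
cv2.imwrite("pics/z2.png",c)
for u in((269.2,207.7),):
  c,d=ray("top",*u)
E
```

```text
t 2.925 knob tri [-480.8 -135.5] 0.0 n 116 0 side/top [array([-32. ,  36.6])] tcp [-79.4  35.9] 0.2277 F [0.4 0.3 0.1]
```

View pics/z2.png

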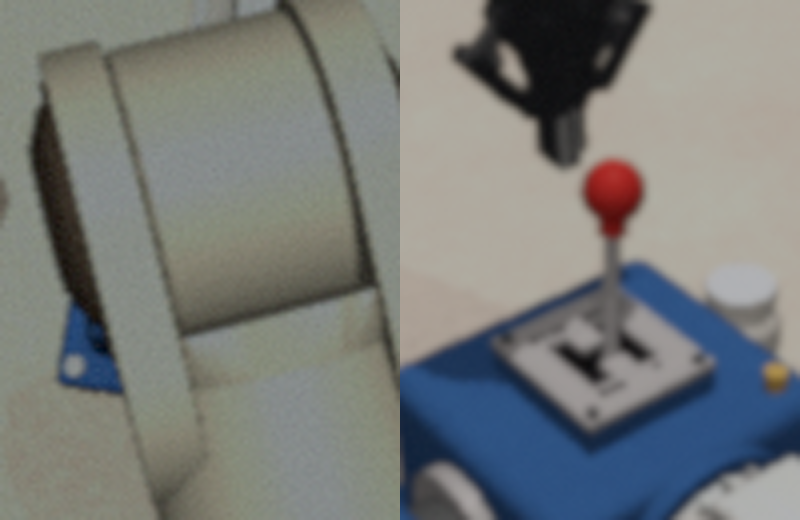

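The top camera is blocked by the arm. The side view shows the fingers behind the knob, which is at (612,188) in the crop, with a gap. I'll creep forward.

Call:
{"method": "send_rows", "body": {"targets": "-6 0 0 0 255;-12 0 0 0 255;-14 0 0 0 255;-14 0 0 0 255"}}

```text
time: 3.52
ee_pos: [0.4386, 0.0965, 0.2266]
tcp_rot: [-180.0, -0.0, 170.0]
wrist_force: [0.6, 0.6, 0.4]
opening: 0.0
grasp_force: 0.0
```

Call:
{"method": "send_rows", "body": {"targets": "-2 0 0 0 255;-4 0 0 0 255;-6 0 0 0 255"}}

```text
time: 3.9
ee_pos: [0.4445, 0.0955, 0.2268]
tcp_rot: [180.0, 0.0, 170.0]
wrist_force: [-0.4, 0.0, 0.9]
opening: 0.0
grasp_force: 0.0
```

Call:
{"method": "send_rows", "body": {"targets": "-2 0 0 0 255;-4 0 0 0 255;-6 0 0 0 255"}}

```text
time: 4.28
ee_pos: [0.4501, 0.0946, 0.227]
tcp_rot: [180.0, -0.0, 170.0]
wrist_force: [-3.7, 1.1, 3.4]
opening: -0.0002
grasp_force: 1.9
```

```bash
python3 -c "
from h import *
status()"
```

```text
t 4.375 knob tri [-480.8 -135.5] 0.0 n 124 0 side/top [array([-29.9,  36.4])] tcp [-53.7  35.7] 0.2269 F [-3.1  1.1  2.7]
```

Call:
{"method": "send_rows", "body": {"targets": "-3 0 0 0 255;-6 0 0 0 255;-9 0 0 0 255;-12 0 0 0 255;-15 0 0 0 255;-18 0 0 0 255;-21 0 0 0 255;-21 0 0 0 255"}}

```text
time: 5.38
ee_pos: [0.4712, 0.0908, 0.2267]
tcp_rot: [-180.0, -0.0, 170.0]
wrist_force: [-2.7, 0.2, 2.9]
opening: -0.0001
grasp_force: 1.2
```

```bash
python3 - <<'E'
from h import *
status()
c=np.zeros((600,800,3),np.uint8)
c[:,:400]=cv2.resize(camera("side")[100:250,180:280],(400,600),interpolation=2)
c[:400,400:]=cv2.resize(camera("side")[180:230,200:250],(400,400),interpolation=2)
cv2.imwrite("pics/z3.png",c)
E
```

```text
t 5.475 knob tri [-480.8 -135.5] 0.0 n 128 0 side/top [array([-7.4, 36.4])] tcp [-32.7  35.7] 0.2267 F [-1.9  0.1  0.6]
```

View pics/z3.png

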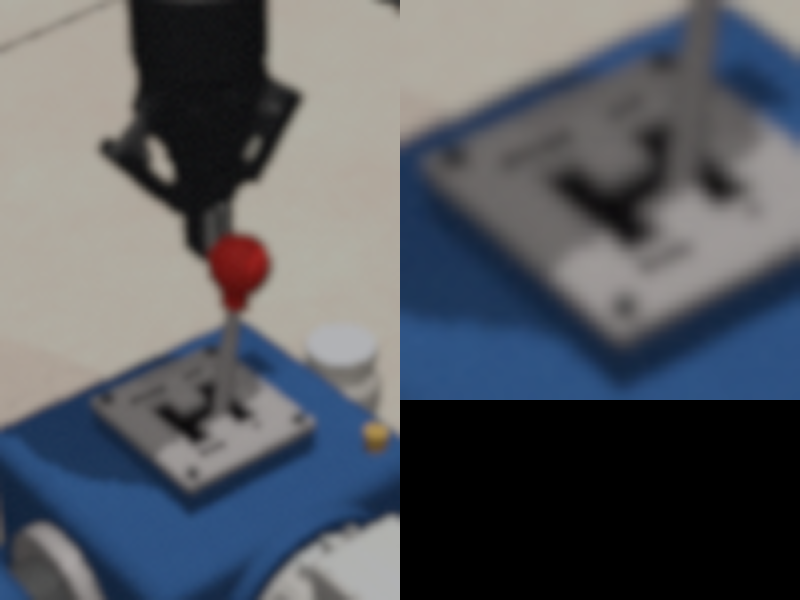

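Call:
{"method": "send_rows", "body": {"targets": "-2 0 0 0 255;-4 0 0 0 255;-6 0 0 0 255;-6 0 0 0 255"}}

```text
time: 6.08
ee_pos: [0.477, 0.0898, 0.2268]
tcp_rot: [-180.0, -0.0, 170.0]
wrist_force: [-2.2, 0.6, 1.6]
opening: 0.0001
grasp_force: 1.3
```

Call:
{"method": "send_rows", "body": {"targets": "10 0 0 0 255;30 0 0 0 255;45 20 0 0 255;45 60 0 0 255;45 110 0 0 255;45 160 0 0 255;45 160 0 0 255;45 160 0 0 255"}}

```text
time: 7.08
ee_pos: [0.4599, 0.255, 0.2266]
tcp_rot: [-180.0, -0.0, 170.0]
wrist_force: [-0.3, 0.2, -0.9]
opening: 0.0001
grasp_force: 0.0
```

```bash
python3 - <<'E'
from h import *
status()
for n,u in(("side",(232.7,161.6)),("top",(269.2,207.7))):
        c,d=ray(n,*u);d=d/np.linalg.norm(d);w=c-np.array([*G,.09]);bb=w@d;q=bb*bb-w@w+.17**2;print(n,loc(c+d*(-bb-np.sqrt(max(q,0)))).round(1))
c=np.zeros((600,800,3),np.uint8)
c[:400,:400]=cv2.resize(camera("top")[155:255,230:330],(400,400),interpolation=2)
c[:,400:]=cv2.resize(camera("side")[100:250,180:280],(400,600),interpolation=2)
cv2.imwrite("pics/z4.png",c)
E
```

```text
t 7.175 knob tri [ 2.4 35.3] 0.2582 n 125 133 side/top [array([-0.6, 36.5]), array([ 3.3, 36. ])] tcp [-71.8 194.9] 0.2271 F [ 0.3 -0.5 -0.5]
side [-34.4  38.2]
top [-27.3  35.5]
```

View pics/z4.png

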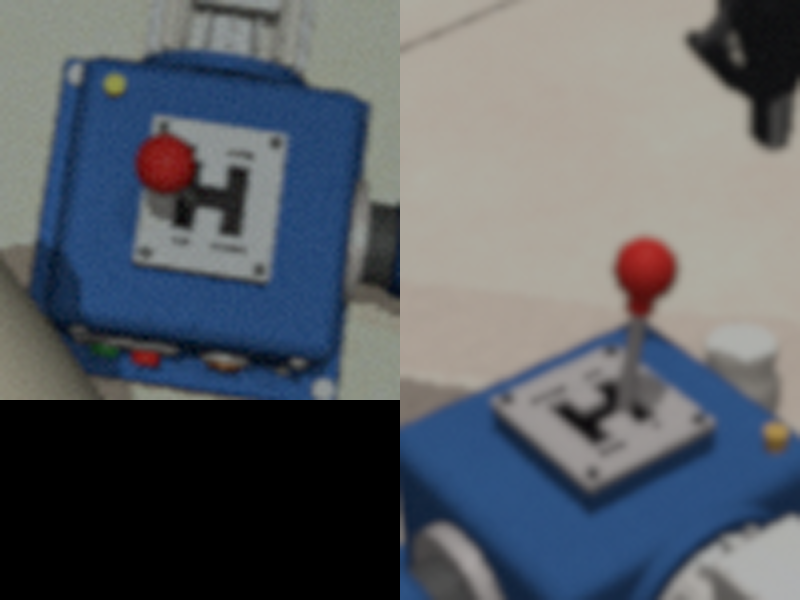

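The knob is at about x=+0.5±2 mm, y=+35.5 mm in drive axes, so the lever is in neutral on the left. In the crops it sits at (165,163) top and (645,268) side. Next I'll push it right from its left side.

Call:
{"method": "send_rows", "body": {"targets": "-35 -20 0 0 255;-73 -40 0 0 255;-73 -80 0 0 255;-73 -105 0 0 255;-73 -115 0 0 255;-73 -115 0 0 255;-73 -115 0 0 255"}}

```text
time: 8.15
ee_pos: [0.5123, 0.1299, 0.2268]
tcp_rot: [180.0, 0.0, 170.0]
wrist_force: [1.2, -0.2, -0.3]
opening: 0.0
grasp_force: 0.0
```

Call:
{"method": "send_rows", "body": {"targets": "0 -3 0 0 255;0 -6 0 0 255;0 -9 0 0 255;0 -9 0 0 255"}}

```text
time: 8.65
ee_pos: [0.5107, 0.1202, 0.2268]
tcp_rot: [180.0, 0.0, 170.0]
wrist_force: [0.4, 0.7, 0.2]
opening: 0.0001
grasp_force: 0.0
```

Call:
{"method": "send_rows", "body": {"targets": "0 -3 0 0 255;0 -6 0 0 255;0 -9 0 0 255;0 -9 0 0 255"}}

```text
time: 9.15
ee_pos: [0.5092, 0.1115, 0.2272]
tcp_rot: [180.0, 0.0, 170.0]
wrist_force: [0.2, 4.3, 2.7]
opening: 0.0003
grasp_force: 1.7
```

```bash
python3 -c "
from h import *
status()"
```

```text
t 9.25 knob tri [-480.8 -135.5] 0.0 n 129 0 side/top [array([ 0. , 31.7])] tcp [ 1.3 62.7] 0.2269 F [0.4 2.3 3.5]
```

Call:
{"method": "send_rows", "body": {"targets": "0 -3 0 0 255;0 -6 0 0 255;0 -9 0 0 255;0 -12 0 0 255;0 -15 0 0 255;0 -18 0 0 255;0 -21 0 0 255;0 -24 0 0 255;0 -27 0 0 255;0 -30 0 0 255;0 -30 0 0 255"}}

```text
time: 10.62
ee_pos: [0.5038, 0.0816, 0.2266]
tcp_rot: [-180.0, -0.0, 170.0]
wrist_force: [0.6, 0.6, 0.1]
opening: 0.0001
grasp_force: 0.4
```

```bash
python3 -c "
from h import *
status()"
```

```text
t 10.725 knob tri [-100.5   47.8] 0.1847 n 139 5 side/top [array([0.6, 0.2]), array([-112.4,   33.5])] tcp [ 1.2 32.4] 0.2265 F [-0.2  0.7 -0.9]
```

Call:
{"method": "send_rows", "body": {"targets": "0 -3 0 0 255;0 -6 0 0 255;0 -9 0 0 255;0 -12 0 0 255;0 -15 0 0 255;0 -18 0 0 255;0 -21 0 0 255;0 -24 0 0 255;0 -27 0 0 255;0 -30 0 0 255;0 -33 0 0 255;0 -33 0 0 255"}}

```text
time: 12.22
ee_pos: [0.4981, 0.0491, 0.2266]
tcp_rot: [-180.0, -0.0, 170.0]
wrist_force: [0.2, 1.1, -0.4]
opening: -0.0002
grasp_force: 0.3
```

```bash
python3 -c "
from h import *
status()"
```

```text
t 12.325 knob tri [-107.4   31.4] 0.1692 n 140 12 side/top [array([  0.3, -32.8]), array([-112.2,   29.8])] tcp [ 1.3 -0.6] 0.2267 F [ 0.2 -0.2 -0.2]
```

Call:
{"method": "send_rows", "body": {"targets": "0 10 0 0 255;15 15 0 0 255;40 15 0 0 255;52 5 0 0 255;52 -20 0 0 255;52 -33 0 0 255;52 -33 0 0 255;52 -33 0 0 255"}}

```text
time: 13.32
ee_pos: [0.4414, 0.0262, 0.2267]
tcp_rot: [180.0, -0.0, 170.0]
wrist_force: [0.5, 0.4, 0.3]
opening: 0.0001
grasp_force: 0.0
```

Call:
{"method": "send_rows", "body": {"targets": "-6 0 0 0 255;-12 0 0 0 255;-18 0 0 0 255;-21 0 0 0 255;-24 0 0 0 255;-27 0 0 0 255;-30 0 0 0 255;-33 0 0 0 255;-36 0 0 0 255;-36 0 0 0 255"}}

```text
time: 14.58
ee_pos: [0.4769, 0.0197, 0.2267]
tcp_rot: [180.0, -0.0, 170.0]
wrist_force: [-2.5, 0.8, 1.5]
opening: 0.0001
grasp_force: 1.1
```

```bash
python3 -c "
from h import *
status()"
```

```text
t 14.675 knob tri [-105.2   34.2] 0.1603 n 148 13 side/top [array([ 12. , -33.3]), array([-112.4,   30. ])] tcp [-14.7 -33.3] 0.2267 F [-2.6  0.8  1.5]
```

Call:
{"method": "send_rows", "body": {"targets": "-3 0 0 0 255;-6 0 0 0 255;-9 0 0 0 255;-12 0 0 0 255;-15 0 0 0 255;-18 0 0 0 255;-20 0 0 0 255;-20 0 0 0 255"}}

```text
time: 15.68
ee_pos: [0.4965, 0.0163, 0.2265]
tcp_rot: [-180.0, -0.0, 170.0]
wrist_force: [-1.7, 0.8, -1.5]
opening: 0.0001
grasp_force: 1.2
```

Call:
{"method": "send_rows", "body": {"targets": "-1 0 0 0 255;-2 0 0 0 255;-2 0 0 0 255"}}

```text
time: 16.05
ee_pos: [0.4984, 0.0159, 0.2268]
tcp_rot: [-180.0, -0.0, 170.0]
wrist_force: [-3.5, 0.5, -2.1]
opening: -0.0003
grasp_force: 1.3
```

```bash
python3 -c "
from h import *
status()"
```

```text
t 16.15 knob tri [-99.7  39.9] 0.1416 n 161 13 side/top [array([ 34.2, -32.8]), array([-112.4,   30. ])] tcp [  7.3 -33.3] 0.2268 F [-2.2  0.7 -2.4]
```

Not home yet, because the force is still only friction. I'll go on in 1 mm steps until it rises.

Call:
{"method": "send_rows", "body": {"targets": "-1 0 0 0 255;-2 0 0 0 255;-2 0 0 0 255"}}

```text
time: 16.52
ee_pos: [0.5004, 0.0156, 0.2268]
tcp_rot: [-180.0, -0.0, 170.0]
wrist_force: [-3.0, 0.4, -2.1]
opening: -0.0002
grasp_force: 1.4
```

Call:
{"method": "send_rows", "body": {"targets": "-1 0 0 0 255;-1 0 0 0 255"}}

```text
time: 16.77
ee_pos: [0.5012, 0.0155, 0.2267]
tcp_rot: [-180.0, -0.0, 170.0]
wrist_force: [-4.3, 0.6, -3.3]
opening: 0.0001
grasp_force: 2.2
```

Call:
{"method": "send_rows", "body": {"targets": "-1 0 0 0 255;-1 0 0 0 255"}}

```text
time: 17.02
ee_pos: [0.5017, 0.0154, 0.2266]
tcp_rot: [-180.0, -0.1, 170.0]
wrist_force: [-6.4, 1.4, -1.7]
opening: 0.0002
grasp_force: 3.4
```

```bash
python3 -c "
from h import *
status()"
```

```text
t 17.125 knob tri [-98.8  40.9] 0.1387 n 158 13 side/top [array([ 37.4, -32.5]), array([-112.4,   30. ])] tcp [ 10.7 -33.3] 0.2266 F [-6.5  0.8 -1.8]
```

Call:
{"method": "send_rows", "body": {"targets": "-1 0 0 0 255;-1 0 0 0 255"}}

```text
time: 17.38
ee_pos: [0.5022, 0.0153, 0.2266]
tcp_rot: [180.0, -0.1, 170.0]
wrist_force: [-9.6, 2.0, -1.9]
opening: -0.0001
grasp_force: 4.8
```

```bash
python3 -c "
from h import *
status()"
```

```text
t 17.475 knob tri [-98.5  40.6] 0.1386 n 159 14 side/top [array([ 37.7, -32.7]), array([-112.2,   29.6])] tcp [ 11.2 -33.3] 0.2266 F [-9.4  2.2 -2.2]
```

The lever is against its stop: the force climbs while the knob stays put. I'll back away straight to the rear, then up and clear to the left.

Call:
{"method": "send_rows", "body": {"targets": "8 0 0 0 255;25 0 0 0 255;50 0 0 0 255;80 0 0 0 255;80 0 -40 0 255;80 0 -80 0 255;80 50 -80 0 255;80 110 -80 0 255;80 170 -80 0 255;80 230 -80 0 255;80 230 -80 0 255;80 230 -80 0 255"}}

```text
time: 18.98
ee_pos: [0.4646, 0.2556, 0.3071]
tcp_rot: [180.0, 0.1, 170.0]
wrist_force: [-0.5, 0.6, -0.9]
opening: 0.0002
grasp_force: 0.0
```

```bash
python3 - <<'E'
from h import *
status()
c=np.zeros((600,800,3),np.uint8)
c[:400,:400]=cv2.resize(camera("top")[155:255,230:330],(400,400),interpolation=2)
c[:,400:]=cv2.resize(camera("side")[100:250,180:280],(400,600),interpolation=2)
cv2.imwrite("pics/z5.png",c)
E
```

```text
t 19.075 knob tri [ 40.4 -33. ] 0.2548 n 153 129 side/top [array([ 37.7, -31.9]), array([ 41.5, -32.8])] tcp [-67.5 195.9] 0.3076 F [ 0.3 -0.7  0. ]
```

View pics/z5.png

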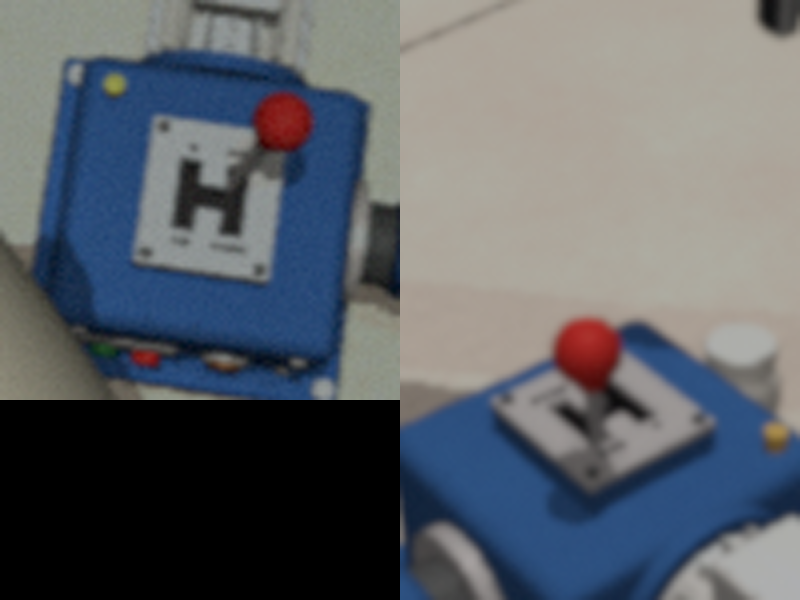

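The lever is home in the forward right slot, with the knob at (283,122) top and (588,353) side, about +38 mm forward and 33 mm right. The hand is clear.

```bash
python3 -c "
from workcell import ticket
print(ticket.job_done())"
```

```text
the job is handed in; nothing more can be done
None
```

The gear lever is fully home in third: I pushed it with closed fingers from second through neutral and across to the right, touched nothing else, took the hand clear and handed the job in at about 19 s.

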